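Put a glass sample away from under the hold-down lip

TASK

Put the amber glass sample away: slide it forward out from under the red lip of the engraving rest, lay it gently (do not drop it) flat along the middle of the cork bed in the sample case, opening the green sliding cover to do so, and then slide the cover fully shut over it and let go. Leave the blue sample where it is under the lip, and do not knock the jar, the brass mould or the tumbler.

Things in the scene. Friction and masses are not known exactly. Their poses are not given: they have to be found in the camera images.
- rest: Engraving rest, fixed to the table: dark steel base plate 116 (x, -54 to +62) x 186 (y) x 6 mm, two black pedestals carrying one plaque each, a red lip over the plaques' rear ends. Open to the front, -x: a plaque comes out along -x only, at least 30 mm before it may be lifted. Origin: on the table, under the middle between the pedestals; x points to the rear, z up.
- lip (a point): Middle of the lip's front lower edge (rest frame 17, 0, 43 mm). The lip, 37 (x) x 142 (y) x 6 mm, runs from here to the rear, 3 mm above the plaques, over their rear 28 mm (22 at least). Only beneath it, guides flank each plaque, 3 mm off each side, and a wall stands behind at rest x = 48 mm.
- pedestal_left (a point): Middle of the top of the pedestal at rest y = +45 mm, z = 30 mm; 100 (x) x 34 (y) mm. The plaque on it overhangs 8 mm at each side, so fingers can reach down beside it, in front of the guides; 40 mm free between the two plaques.
- pedestal_right (a point): The same for the pedestal at rest y = -45 mm.
- plaque_amber: The sample to put away: aluminium plaque 90 (x) x 50 (y) x 10 mm with a flush amber (orange) glass inlay on top, 0.10 to 0.21 kg, loose. Origin: centre of its underside; x along its length, z up. It starts on either pedestal of the rest, x along the rest's x within 2 degrees, its rear end under the lip.
- plaque_blue: The other sample, same shape and mass, blue inlay, on the other pedestal; stays there.
- case: Sample case, fixed to the table: pale wooden box 220 (x) x 124 (y) x 55 mm. Front half: compartment with a cork bed along its middle; rear half decked over at z = 43 mm. Origin: on the table under the box's middle; x along its length (the cover opens to +x), z up.
- mouth (a point): Middle of the compartment's mouth (case frame -54, 0, 55 mm). Inside it is 104 (x) x 116 (y) mm, floor at z = 5 mm; end walls 43 mm high; brass rails on the side walls (top 55 mm) narrow the mouth to 110 mm in y.
- bed (a point): Centre of the raised cork bed's top (case frame x = -54 mm, y = 0, z = 24 mm); axes as the case. The bed is 104 (x) x 34 (y) mm, narrower than a plaque, so fingers can go down beside it. A plaque laid well has its origin here, its length along x (either end first).
- cover (a joint): Green flat cover of the case, 110 (x) x 114 (y) x 6 mm, top at z = 50 mm, slides along the case's x: 0 = shut over the compartment, 0.109 m = fully open (drawn to +x, over the rear half). Takes about 1.5 N plus light damping and stays where it is left. Starts 0 to 0.045 m open.
- cover_knob (a point): Centre of the top of the cover's black round knob, 22 mm diameter, standing 24 mm above the cover (z = 74 mm); when shut it is 35 mm to +x of the bed's centre. Moves with the cover.
- jar: Blue pigment jar with black cap, 54 mm diameter, 76 mm tall, loose, stands in front of the rest. Origin: centre of its underside.
- mould: Brass optic mould (open ribbed cup), 68 mm diameter, 54 mm tall, loose, stands in front of the case. Origin: centre of its underside.
- tumbler: Clear glass tumbler, 56 mm diameter, 70 mm tall, loose, between the rest and the case. Origin: centre of its underside.

How it is judged:
By the outcome, as a careful person would: the job done as asked, in the order asked, and still so for the second after the job is handed in, with the robot touching nothing.
It also fails if it takes over 69 s, if anything falls off the work surface, if the arm or the gripper's body presses on something with over 40 N, if the wrist force passes 120 N, or if a joint passes its speed limit or range.

ROBOT

A 6-joint arm with a two-finger parallel gripper is mounted at the origin on a cart in front of the work surface, level with it; the furniture and walls round the work are solid. World frame = base frame: x ahead of the robot, y to its left, z up, the work surface at z = 0. Lengths are in mm, angles in rad, forces in N, time in s.
With the tool pointing down it reaches from about 300 to 750 mm from the base axis. Payload 8.5 kg.
Tool frame: the origin (TCP) lies between the finger pads; the fingertips stand 19 mm ahead of it and the grasp point (between the pads) is the TCP; z points along the fingers, x is the direction in which the jaws open and shut, and the axes are right-handed (so a half turn about z gives the same grasp; the last joint's range is limited). The gripper opens to 88 mm and grips with 3 to 60 N. Pads are 18 mm wide; open, the fingers measure 123 mm over their backs; the gripper's body (75 mm by 187 mm) begins 45 mm behind the grasp point.
Start: joints at [1, 0.381, 1.297, -0, 1.464, -0.215], TCP at [191.578, 515.537, 257.748] pointing down, gripper open.
Joint ranges: [-3.11, 3.11], [-0.89, 2.33], [0.22, 2.48], [-1.42, 4.56], [0.17, 2.85], [-2.88, 2.88]. Speed limits (rad/s): [2.39, 2.39, 3.14, 3.14, 3.14, 3.14].

INTERFACE

Orientations are given as a unit quaternion [x, y, z, w].
In Python, from bench import bot gives the robot as it stands.
- The arm moves only by the shell command python3 -m handwheel 'ROWS' [FORCE]. ROWS is JSON, one flat list of numbers, 7 for each row, row after row: the gripper command: -1 is fully open, 1 is shut, values between are in proportion, then the shift along the tool's x, y, z in m, then the turn, a rotation vector about the tool's x, y, z in rad. In form: [grip, tx, ty, tz, ax, ay, az, grip, tx, ty, tz, ax, ay, az, ...]. A call has 1 to 5 rows; each row is the pose to reach, as a shift and turn from the pose commanded when the call began, along the tool's axes at that moment; what a row does not reach only later rows make up. A row lasts 1/10 s, in which the tool goes at most 50 mm and 8.59 degrees, less where a joint would pass 70% of its speed; a pose out of reach is approached as far as the arm can. A call with a gripper value outside its range is refused whole. The fingers move at their own pace and stop on an object; FORCE is the grip in N (left out, the last holds). Time passes only in rows, so rows that repeat a pose let the fingers close. It gives the time, the measured TCP pose, the force and the opening at its end, in the units of the state.
- bot.get_obs(): the state, without advancing time (a new reading comes with each control period).
- bot.snapshot(name): name is "scene" or "side" or "wrist"; returns (picture, depth): 400x640x3 uint8, red, green, blue; 400x640 float32, mm along the optical axis (not along the pixel's ray), 0 where there is no reading.
- bot.camera_params(name): a dict with "fx", "fy", "cx", "cy" (pixels), "R" (3x3) and "t" (3): a world point X has camera coordinates R X + t; the wrist camera has in their place "T_tool_cam" (4x4, takes a point from camera to tool coordinates, whose origin is the TCP and whose axes are the tool frame's). Camera axes: x right, y down, z forward; pixel columns grow to the right and rows downward; lengths in mm; the calibration is good to about 2 mm. A picture is of the moment at which its call begins: read the wrist's pose just before it. camera_params takes no time and is no camera call.
- bot.close_job(): hands the job in, once; it reports no verdict.
The state is a dict: "time_s": time; "joints": joint angles; "qvel": joint speeds; "effort": joint torques, N m; "tcp_pos": TCP position; "orientation": TCP orientation; "force": force on the tool from outside, world axes, zero at the start; "wrist_torque": the same for the moment, N m; "gripper_width": opening from 0.0 (shut) to 1.0 (fully open).
Only numpy, scipy, OpenCV 4.12 (cv2) and the standard library are available. Lean on these libraries where they do the work, as an engineer would, in place of code of your own. Each camera call takes 0.05 s, during which the arm holds its last target.

## Working session

There is one attempt and no reset: what is moved stays moved. The work goes in short steps, Python scripts to look and compute and a shell command to move; the robot and the scene stay as the last step left them, time stands still between calls to the robot, and variables do not carry over. Pictures are saved under pics/ and viewed, and the job is handed in when it is done.

```bash
ls; mkdir -p pics
python3 - <<'E'
from bench import bot
import cv2,numpy as np
o=bot.get_obs(); print(o)
for n in ["scene","side","wrist"]:
    p,d=bot.snapshot(n); cv2.imwrite(f"pics/{n}0.png",p[:,:,::-1]); np.savez(f"pics/{n}0.npz",p=p,d=d)
    print(n,bot.camera_params(n))
E
```

```text
pics
{'time_s': 0.0, 'joints': array([ 9.99704541e-01,  3.81220612e-01,  1.29828207e+00,  2.52553123e-06,
        1.46361308e+00, -2.15279251e-01]), 'qvel': array([ 0.00184473, -0.00136914, -0.00111626,  0.00010829, -0.00138139,
       -0.00040439]), 'effort': array([ 9.90032859e-04, -4.37923408e+01, -2.24562818e+01,  7.13238772e-02,
        3.52191087e-02, -1.26737827e-04]), 'tcp_pos': array([191.43895416, 515.32674588, 257.11735233]), 'orientation': array([ 8.21082089e-01,  5.70809621e-01, -7.04205596e-04,  2.89931686e-04]), 'force': array([-0.73499401, -0.00260152, -0.30897074]), 'wrist_torque': array([ 0.0161662 , -0.00601953, -0.01402884]), 'gripper_width': 1.0006204258176987}
scene {'fx': 403.9731341459545, 'fy': 403.9731341459545, 'cx': 322.0868703310827, 'cy': 192.73816969105462, 'R': array([[ 0.62616955, -0.77952655, -0.01581308],
       [-0.46453072, -0.35670094, -0.81054035],
       [ 0.62619718,  0.51488135, -0.58546929]]), 't': array([-231.67990534,  257.31521937,  741.38600803])}
side {'fx': 423.66918292169356, 'fy': 423.66918292169356, 'cx': 323.3738037715082, 'cy': 199.37251828039126, 'R': array([[ 0.98771238, -0.15587157, -0.01132716],
       [-0.07368807, -0.40057045, -0.91329808],
       [ 0.13781988,  0.9029105 , -0.40713427]]), 't': array([-387.78811245,  109.43914214,  997.50591831])}
wrist {'fx': 310.92052208990845, 'fy': 310.92052208990845, 'cx': 320.5523030123448, 'cy': 198.31876908508255, 'T_tool_cam': array([[ 9.99999535e-01, -7.47632680e-04,  6.09203645e-04,
         4.11821049e-02],
       [ 5.51574384e-04,  9.61547618e-01,  2.74637713e-01,
        -7.08840710e+01],
       [-7.91106443e-04, -2.74637249e-01,  9.61547584e-01,
        -1.25998535e+02],
       [ 0.00000000e+00,  0.00000000e+00,  0.00000000e+00,
         1.00000000e+00]])}
```

View pics/scene0.png

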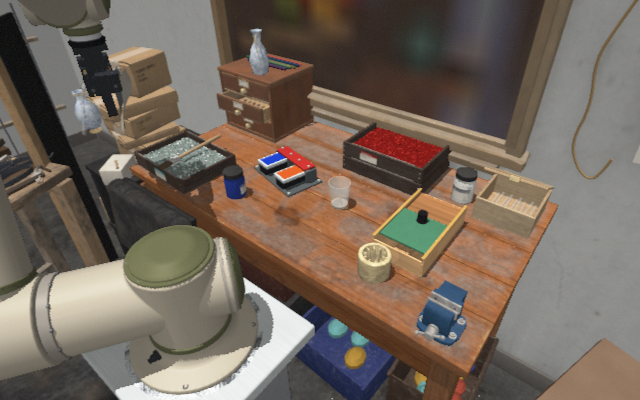

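View pics/side0.png

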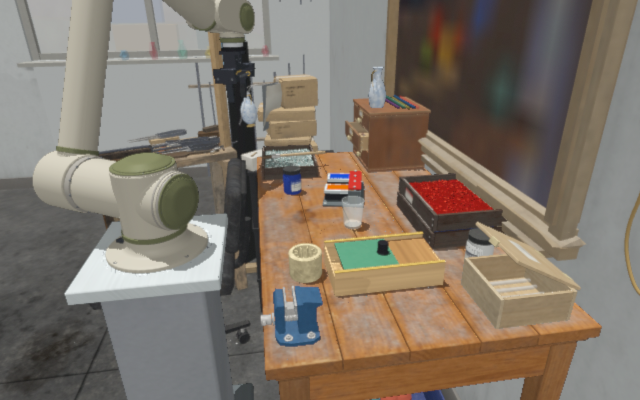

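View pics/wrist0.png

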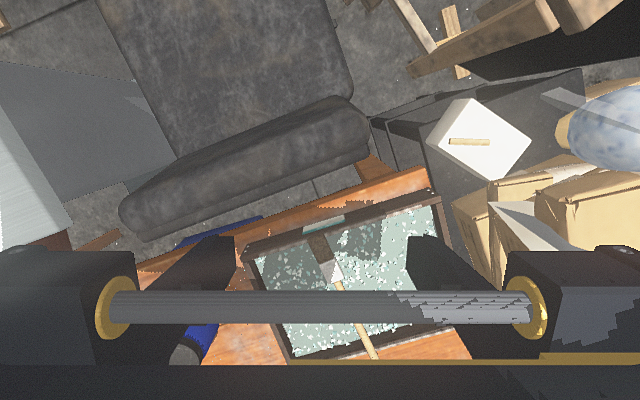

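```bash
cat > h.py <<'E'
import numpy as np,cv2
from bench import bot
from scipy.spatial.transform import Rotation as Ro
def cam(n,pose=None):
    c=bot.camera_params(n)
    if n=="wrist":
        T=c["T_tool_cam"].copy(); 
        if abs(T[:3,3]).max()<1: T[:3,3]*=1000
        p,q=pose; R=Ro.from_quat(q).as_matrix()
        Rwc=R@T[:3,:3]; o=R@T[:3,3]+p
        return c,Rwc,o
    return c,c["R"].T,-c["R"].T@c["t"]
def ray(C,uv,z):
    c,R,o=C; uv=np.atleast_2d(uv).astype(float)
    d=np.c_[(uv[:,0]-c["cx"])/c["fx"],(uv[:,1]-c["cy"])/c["fy"],np.ones(len(uv))]@R.T
    return o+d*((z-o[2])/d[:,2])[:,None]
def proj(C,X):
    c,R,o=C; x=(np.atleast_2d(X)-o)@R
    return np.c_[x[:,0]/x[:,2]*c["fx"]+c["cx"],x[:,1]/x[:,2]*c["fy"]+c["cy"]]
def hsv(p): return cv2.cvtColor(p,cv2.COLOR_RGB2HSV)
def mask(p,lo,hi,box=None):
    m=cv2.inRange(hsv(p),np.array(lo),np.array(hi))
    if box: 
        b=np.zeros_like(m); x0,y0,x1,y1=box; b[y0:y1,x0:x1]=1; m=m*b
    n,l,s,c=cv2.connectedComponentsWithStats(m)
    if n<2: return m*0
    return ((l==1+np.argmax(s[1:,4]))*255).astype(np.uint8)
def rect(m,C,z):
    k,_=cv2.findContours(m,cv2.RETR_EXTERNAL,cv2.CHAIN_APPROX_NONE)
    k=max(k,key=cv2.contourArea)[:,0,:]
    P=ray(C,k,z)[:,:2]
    (c,s,a)=cv2.minAreaRect(P.astype(np.float32)); return np.round(c,1),np.round(s,1),round(a,1)
E
python3 - <<'E'
from h import *
for n,boxes in [("scene",[(235,130,335,205),(370,170,480,280)]),("side",[(310,160,380,215),(310,225,460,300)])]:
    p=np.load(f"pics/{n}0.npz")["p"]; C=cam(n); print(n,C[2])
    b=boxes[0]
    for nm,lo,hi,z in [("blue",(105,120,80),(130,255,255),40),("amber",(7,130,120),(20,255,255),40),("lip",(0,150,90),(4,255,255),49)]:
        m=mask(p,lo,hi,b); print(nm,m.sum()//255,rect(m,C,z))
    m=mask(p,(60,60,30),(90,255,255),boxes[1]); print("green",m.sum()//255,rect(m,C,50))
    ims=[cv2.resize(p[b[1]:b[3],b[0]:b[2]],None,fx=4,fy=4,interpolation=cv2.INTER_CUBIC) for b in boxes]
    for i,im in enumerate(ims): cv2.imwrite(f"pics/{n}_z{i}.png",im[:,:,::-1])
E
```

```text
scene [-199.65209769 -470.54188351  638.95953652]
blue 139 (array([487. , 275.7]), array([36.5, 61.2]), 77.3)
amber 868 (array([474.5, 392.3]), array([150.1, 208.1]), 2.2)
lip 340 (array([518.2, 217.6]), array([145.9,  40.5]), 75.5)
green 1577 (array([ 445.5, -196.4]), array([111.8, 107.7]), 0.1)
side [ 253.61132937 -917.26562302  501.67686163]
blue 75 (array([485. , 275.3]), array([25.8, 55.4]), 79.3)
amber 323 (array([489.4, 344.9]), array([170.8, 102.6]), 86.8)
lip 194 (array([517.6, 211.3]), array([145.6,  34.3]), 76.5)
green 1260 (array([ 447.2, -193.8]), array([108.6,  99.8]), 0.7)
```

View pics/scene_z0.png

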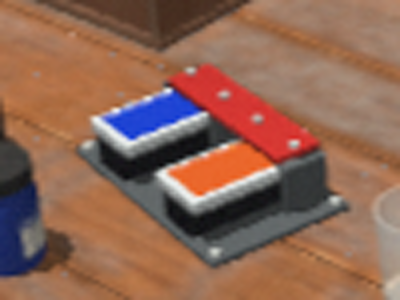

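View pics/scene_z1.png

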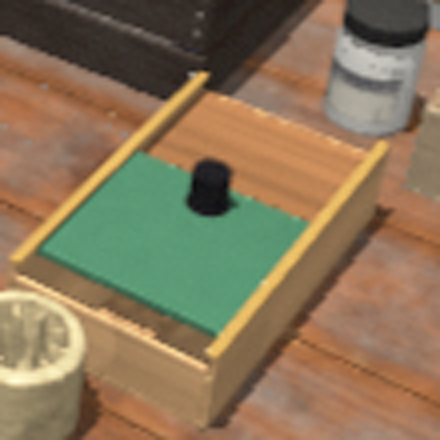

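View pics/side_z1.png

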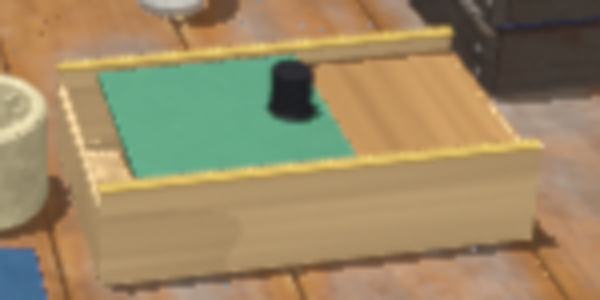

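Run:
```python
from h import *
for n,b in [("scene",((250,145,330,205),(370,170,480,280))),("side",((315,165,370,210),(320,230,450,295)))]:
    p=np.load(f"pics/{n}0.npz")["p"]; C=cam(n)
    for nm,lo,hi,z,bb in [("amber",(5,200,150),(14,255,255),40,b[0]),("blue",(105,120,80),(130,255,255),40,b[0]),("lip",(0,150,90),(4,255,255),49,b[0]),("green",(60,60,30),(90,255,255),50,b[1]),("knob",(0,0,0),(180,255,50),74,b[1]),("jarcap",(0,0,0),(180,255,60),76,(215,160,250,185) if n=="scene" else (280,162,302,182)),]:
        m=mask(p,lo,hi,bb); r=rect(m,C,z)
        ys,xs=np.nonzero(m)
        print(n,nm,m.sum()//255,*r,"box",xs.min(),ys.min(),xs.max(),ys.max(), cv2.boxPoints((tuple(r[0]),tuple(r[1]),r[2])).round().tolist())
```

```text
scene amber 145 [465.2 187. ] [31.9 62. ] 76.3 box 278 166 302 178 [[431.0, 179.0], [492.0, 164.0], [499.0, 195.0], [439.0, 210.0]]
scene blue 139 [487.  275.7] [36.5 61.2] 77.3 box 261 153 284 164 [[453.0, 265.0], [513.0, 251.0], [521.0, 287.0], [461.0, 300.0]]
scene lip 340 [518.2 217.6] [145.9  40.5] 75.5 box 277 146 314 170 [[480.0, 152.0], [520.0, 142.0], [556.0, 283.0], [517.0, 293.0]]
scene green 1577 [ 445.5 -196.4] [111.8 107.7] 0.1 box 380 208 445 253 [[390.0, -143.0], [390.0, -250.0], [501.0, -250.0], [501.0, -142.0]]
scene knob 298 [ 614.2 -139.6] [120.6  44.8] 0.3 box 419 170 445 191 [[554.0, -118.0], [554.0, -162.0], [675.0, -162.0], [674.0, -117.0]]
scene jarcap 284 [335.  283.8] [100.7  68.2] 50.9 box 215 160 242 179 [[277.0, 266.0], [330.0, 223.0], [393.0, 301.0], [340.0, 344.0]]
side amber 24 [469.1 178.3] [59.1 20.7] 12.0 box 329 185 348 188 [[438.0, 182.0], [442.0, 162.0], [500.0, 174.0], [496.0, 195.0]]
side blue 75 [485.  275.3] [25.8 55.4] 79.3 box 330 174 348 177 [[455.0, 268.0], [510.0, 257.0], [515.0, 283.0], [460.0, 293.0]]
side lip 194 [517.6 211.3] [145.6  34.3] 76.5 box 348 171 360 189 [[484.0, 145.0], [517.0, 137.0], [551.0, 278.0], [518.0, 286.0]]
side green 1260 [ 447.2 -193.8] [108.6  99.8] 0.7 box 335 239 397 268 [[392.0, -145.0], [394.0, -244.0], [502.0, -243.0], [501.0, -143.0]]
side knob 104 [ 476.8 -219. ] [50.3 17.3] 74.3 box 378 241 387 254 [[462.0, -241.0], [478.0, -246.0], [492.0, -197.0], [475.0, -192.0]]
side jarcap 68 [334.6 228.2] [49.2 62.7] 79.3 box 281 170 301 176 [[299.0, 210.0], [361.0, 198.0], [370.0, 247.0], [308.0, 258.0]]
```

```bash
cat >> h.py <<'E'
def go(x,y,z,yaw,pose=None):
    """tool-frame shift (m) and rotvec to get TCP to world x,y,z mm, jaws' x axis at world yaw deg, pointing down"""
    o=bot.get_obs(); p,q=(o["tcp_pos"],o["orientation"]) if pose is None else pose
    R=Ro.from_quat(q).as_matrix(); a=np.radians(yaw)
    D=np.array([[np.cos(a),np.sin(a),0],[np.sin(a),-np.cos(a),0],[0,0,-1]])
    s=R.T@(np.array([x,y,z])-p)/1000; r=Ro.from_matrix(R.T@D).as_rotvec()
    print("shift",s.round(4),"rot",r.round(4),"len",round(float(np.linalg.norm(s)*1000)),"deg",np.degrees(np.linalg.norm(r)).round(1),"from",p.round(1),"grip",round(o["gripper_width"],3),"t",o["time_s"])
def wpic(name,cn="wrist"):
    o=bot.get_obs(); p,d=bot.snapshot(cn)
    np.savez(f"pics/{name}.npz",p=p,d=d,tp=o["tcp_pos"],tq=o["orientation"]); cv2.imwrite(f"pics/{name}.png",p[:,:,::-1])
def load(name,cn="wrist"):
    f=np.load(f"pics/{name}.npz"); return f["p"],cam(cn,(f["tp"],f["tq"])) if cn=="wrist" else cam(cn)
E
python3 -c "
from h import *
go(480,215,260,76)
p,C=np.load('pics/scene0.npz')['p'],cam('scene')
print('jar bottom',ray(C,[(234,196)],0),'cap top',ray(C,[(234,171)],76),'tumb',ray(C,[(340,206)],0),ray(C,[(340,181)],70),'mould',ray(C,[(375,250)],54))
C=cam('side')
print('jar',ray(C,[(292,171)],76),'tumb',ray(C,[(353,202)],70),'mould',ray(C,[(305,252)],54))
"
```

```text
shift [-0.1811  0.3751 -0.0026] rot [-0.0003  0.001  -0.1115] len 417 deg 6.4 from [191.5 515.4 257.3] grip 1.003 t 0.15
jar bottom [[327.86131763 269.82786871   0.        ]] cap top [[338.47599494 265.61931354  76.        ]] tumb [[ 4.66349305e+02  1.80840268e+01 -1.13686838e-13]] [[475.33105204  25.66800299  70.        ]] mould [[ 335.28871178 -168.90133712   54.        ]]
jar [[339.46866777 243.67924944  76.        ]] tumb [[469.06996926  11.16029033  70.        ]] mould [[ 327.49178952 -177.08266509   54.        ]]
```

```bash
python3 -m handwheel '[-1,-0.09,0.188,-0.002,0,0,-0.056, -1,-0.181,0.375,-0.003,0,0,-0.112, -1,-0.181,0.375,-0.003,0,0,-0.112, -1,-0.181,0.375,-0.003,0,0,-0.112, -1,-0.181,0.375,-0.003,0,0,-0.112]' && python3 -m handwheel '[-1,-0.181,0.375,-0.003,0,0,0]' >/dev/null; python3 -c "
from h import *
go(480,215,260,76)"
```

```text
time_s: 0.65
tcp_pos: [365.8, 333.6, 259.5]
orientation: [0.788, 0.616, -0.0, -0.0]
force: [0.2, 0.2, 1.6]
gripper_width: 1.001
shift [-0.0656  0.0946  0.    ] rot [-0.0002  0.0001  0.0005] len 115 deg 0.0 from [404.  301.5 260. ] grip 1.002 t 0.75
```

```bash
python3 -m handwheel '[-1,0,0,0,0,0,0,-1,0,0,0,0,0,0]'; python3 -c "
from h import *
go(480,215,260,76)"
```

```text
time_s: 0.95
tcp_pos: [403.7, 302.7, 259.6]
orientation: [0.789, 0.615, -0.0, -0.0]
force: [-0.2, -0.5, 0.4]
gripper_width: 1.002
shift [-0.0665  0.0954 -0.0004] rot [-0.0009  0.0004 -0.0016] len 116 deg 0.1 from [403.7 302.7 259.6] grip 1.002 t 0.95
```

```bash
python3 -m handwheel '[-1,-0.066,0.095,0,0,0,0,-1,-0.066,0.095,0,0,0,0,-1,-0.066,0.095,0,0,0,0,-1,-0.066,0.095,0,0,0,0,-1,-0.066,0.095,0,0,0,0]'; python3 -c "
from h import *
wpic('w1')"
```

```text
time_s: 1.45
tcp_pos: [478.4, 217.7, 259.9]
orientation: [0.787, 0.616, -0.0, -0.0]
force: [0.4, 0.6, 0.3]
gripper_width: 1.004
```

View pics/w1.png

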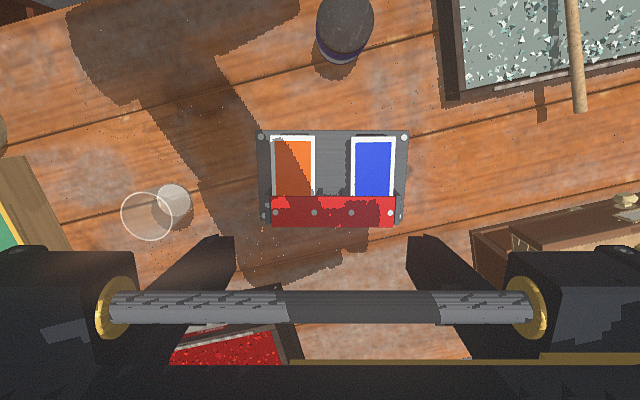

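Run:
```python
from h import *
p,C=load('w1')
h=hsv(p)
b=(255,120,410,235)
for nm,lo,hi,z in [("amber",(3,150,60),(16,255,255),40),("blue",(105,120,80),(130,255,255),40),("lip",(0,150,60),(3,255,255),49)]:
    m=mask(p,lo,hi,(265,130,320,198) if nm=="amber" else b); r=rect(m,C,z); ys,xs=np.nonzero(m)
    print(nm,m.sum()//255,*r,"box",xs.min(),ys.min(),xs.max(),ys.max(),cv2.boxPoints((tuple(r[0]),tuple(r[1]),r[2])).round(1).tolist())
cv2.imwrite('pics/w1z.png',cv2.resize(p[115:235,250:415],None,fx=4.8,fy=4.8,interpolation=cv2.INTER_NEAREST)[:,:,::-1])
print('jar cap',ray(C,[(345,22)],76),'tumbler rim',ray(C,[(147,216)],70),ray(C,[(172,200)],0))
```

```text
amber 1940 [464.7 189. ] [39.2 63.1] 75.6 box 275 141 310 196 [[429.29998779296875, 177.89999389648438], [490.3999938964844, 162.1999969482422], [500.1000061035156, 200.10000610351562], [439.0, 215.8000030517578]]
blue 1874 [486.6 276.2] [39.3 61. ] 77.8 box 355 142 390 195 [[452.6000061035156, 263.3999938964844], [512.2999877929688, 250.5], [520.5999755859375, 289.0], [460.8999938964844, 301.8999938964844]]
lip 2465 [521.  221.2] [140.6  36. ] 76.1 box 270 196 394 226 [[486.6000061035156, 157.3000030517578], [521.5999755859375, 148.60000610351562], [555.4000244140625, 285.1000061035156], [520.4000244140625, 293.79998779296875]]
jar cap [[341.91914412 274.314354    76.        ]] tumbler rim [[471.39758482  27.79219608  70.        ]] [[472.43967392  21.77744117   0.        ]]
```

View pics/w1z.png

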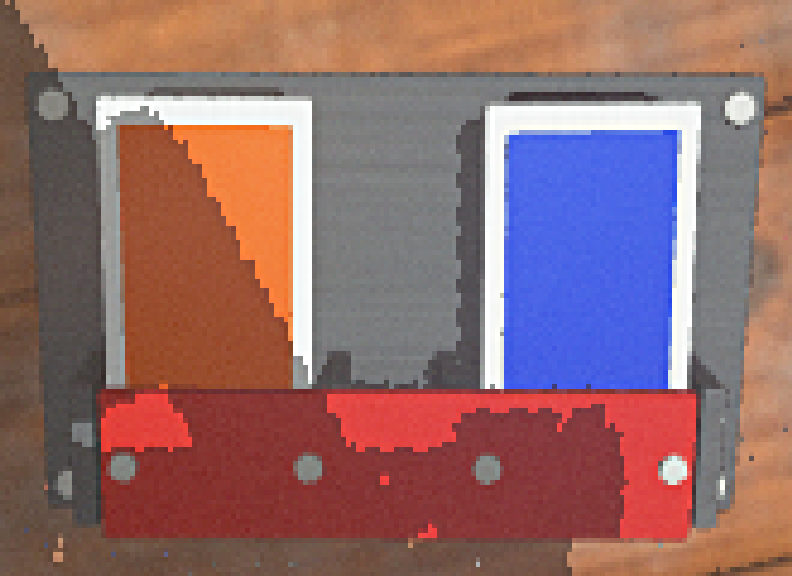

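```bash
python3 -c "
from h import *
go(430,-195,240,90)"
```

```text
shift [-0.4124  0.0521  0.0199] rot [-6.000e-04 -2.000e-04 -2.419e-01] len 416 deg 13.9 from [478.3 217.9 260. ] grip 1.001 t 1.5
```

```bash
python3 -m handwheel '[-1,-0.412,0.052,0.02,0,0,-0.242,-1,-0.412,0.052,0.02,0,0,-0.242,-1,-0.412,0.052,0.02,0,0,-0.242,-1,-0.412,0.052,0.02,0,0,-0.242,-1,-0.412,0.052,0.02,0,0,-0.242]'; python3 -c "
from h import *
go(430,-195,240,90)"
```

```text
time_s: 2.0
tcp_pos: [449.8, -26.4, 248.5]
orientation: [0.707, 0.707, 0.0, 0.0]
force: [1.4, 0.3, -1.3]
gripper_width: 1.003
shift [-0.1686 -0.02    0.0084] rot [ 0.0007 -0.0001  0.0009] len 170 deg 0.1 from [449.8 -26.4 248.5] grip 1.003 t 2.0
```

```bash
python3 -m handwheel '[-1,-0.165,-0.02,0.008,0,0,0,-1,-0.165,-0.02,0.008,0,0,0,-1,-0.165,-0.02,0.008,0,0,0,-1,-0.165,-0.02,0.008,0,0,0,-1,-0.165,-0.02,0.008,0,0,0]'; python3 -c "
from h import *
wpic('w2')"
```

```text
time_s: 2.5
tcp_pos: [430.4, -191.8, 240.1]
orientation: [0.708, 0.706, 0.0, -0.0]
force: [-0.1, 1.2, -0.9]
gripper_width: 1.0
```

View pics/w2.png

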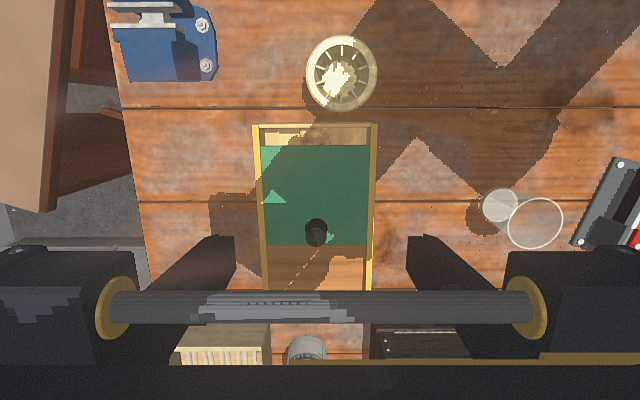

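Run:
```python
from h import *
p,C=load('w2')
m=mask(p,(55,50,20),(95,255,255),(245,130,385,255)); r=rect(m,C,50); ys,xs=np.nonzero(m)
print("green",m.sum()//255,*r,xs.min(),ys.min(),xs.max(),ys.max(),cv2.boxPoints((tuple(r[0]),tuple(r[1]),r[2])).round(1).tolist())
cv2.imwrite('pics/w2z.png',cv2.resize(p[115:270,235:395],None,fx=3.85,fy=3.85,interpolation=cv2.INTER_NEAREST)[:,:,::-1])
cv2.imwrite('pics/w2m.png',cv2.resize(m[115:270,235:395],None,fx=3,fy=3))
```

```text
green 9638 [ 448.5 -197.1] [108.7 110.3] 0.3 260 145 369 244 [[393.8999938964844, -142.1999969482422], [394.3999938964844, -252.5], [503.1000061035156, -252.0], [502.6000061035156, -141.6999969482422]]
```

View pics/w2z.png

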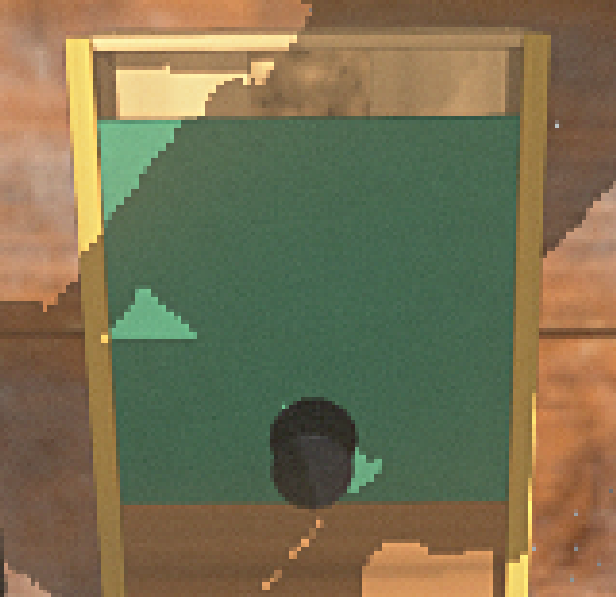

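Run:
```python
from h import *
p,C=load('w2')
f=lambda x,y:(235+x/3.85-.5,115+y/3.85-.5)
print('rail L outer front',ray(C,[f(67,40)],55),'R',ray(C,[f(550,37)],55))
print('front wall outer',ray(C,[f(300,37)],43), 'inner',ray(C,[f(300,50)],43))
print('rail inner L far',ray(C,[f(122,500)],55),ray(C,[f(93,50)],55),'R',ray(C,[f(524,50)],55),ray(C,[f(508,500)],55))
print('rail outer far',ray(C,[f(104,590)],55),ray(C,[f(528,590)],55))
print('knob top',ray(C,[f(313,468)],74),'base L/R',ray(C,[f(270,437),f(358,437)],50))
print('mould',ray(C,[(341,74)],54),'tumbler',ray(C,[(535,223)],70),ray(C,[(500,205)],0))
```

```text
rail L outer front [[ 373.79495633 -258.1477507    55.        ]] R [[ 373.5073486  -135.89541397   55.        ]]
front wall outer [[ 373.80072802 -199.45583819   43.        ]] inner [[ 377.13627828 -199.49203103   43.        ]]
rail inner L far [[ 500.28671822 -250.76328676   55.        ]] [[ 376.2907483  -251.71085458   55.        ]] R [[ 376.69568304 -142.34503605   55.        ]] [[ 500.71833045 -141.83123895   55.        ]]
rail outer far [[ 528.47235808 -257.41666538   55.        ]] [[ 528.96456993 -135.01527569   55.        ]]
knob top [[ 482.75985038 -196.46138124   74.        ]] base L/R [[ 483.40283881 -208.94304033   50.        ]
 [ 483.50028464 -184.09970536   50.        ]]
mould [[ 327.70746917 -171.91089227   54.        ]] tumbler [[471.0591719   25.81300288  70.        ]] [[473.61325347  29.61503998   0.        ]]
```

```bash
python3 -c "
from h import *
go(483,-196.5,130,90.3)
go(483,-196.5,75,90.3)"
```

```text
shift [-0.006   0.0525  0.1102] rot [-0.0001 -0.0006 -0.007 ] len 122 deg 0.4 from [ 430.5 -190.5  240.2] grip 0.999 t 2.55
shift [-0.006   0.0525  0.1652] rot [-0.0001 -0.0006 -0.007 ] len 173 deg 0.4 from [ 430.5 -190.5  240.2] grip 0.999 t 2.55
```

```bash
python3 -m handwheel '[-0.1,-0.006,0.0525,0.11,0,0,-0.005,-0.1,-0.006,0.0525,0.11,0,0,-0.005,-0.1,-0.006,0.0525,0.11,0,0,-0.005,-0.1,-0.006,0.0525,0.11,0,0,-0.005,-0.1,-0.006,0.0525,0.11,0,0,-0.005]' 10; python3 -c "
from h import *
go(483,-196.5,75,90.3);wpic('w3')"
```

```text
time_s: 3.05
tcp_pos: [483.3, -195.9, 131.1]
orientation: [0.705, 0.709, 0.0, 0.0]
force: [0.3, 0.5, 0.3]
gripper_width: 0.573
shift [-0.0006 -0.0003  0.0561] rot [0.0003 0.0001 0.0003] len 56 deg 0.0 from [ 483.3 -195.9  131.1] grip 0.573 t 3.05
```

View pics/w3.png

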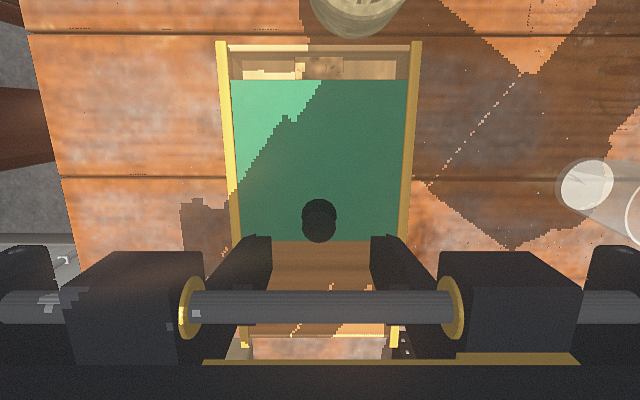

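```bash
python3 - <<'E'
from h import *
p,C=load('w3')
print(ray(C,[(319,225)],74),'bed/rails',ray(C,[(217,42),(423,42)],55), ray(C,[(227,42),(411,42)],55),ray(C,[(320,42)],43))
m=mask(p,(55,50,20),(95,255,255),(225,70,415,245)); r=rect(m,C,50); print(r)
E
python3 -m handwheel '[-0.1,-0.001,0,0.028,0,0,0,-0.1,-0.001,0,0.056,0,0,0,-0.1,-0.001,0,0.056,0,0,0]'
```

```text
[[ 482.24553196 -196.64141949   74.        ]] bed/rails [[ 374.47522124 -257.39021307   55.        ]
 [ 373.85912129 -135.65040485   55.        ]] [[ 374.44531936 -251.48167592   55.        ]
 [ 373.8950176  -142.74342493   55.        ]] [[ 371.8951102  -196.55321729   43.        ]]
(array([ 448.9, -197.2]), array([108.1, 111. ]), 0.3)
time_s: 3.4
tcp_pos: [482.0, -197.6, 73.5]
orientation: [0.706, 0.708, -0.0, -0.001]
force: [-0.4, 0.2, 0.8]
gripper_width: 0.552
```

```bash
python3 -m handwheel '[1,0,0,0,0,0,0,1,0,0,0,0,0,0,1,0,0,0,0,0,0,1,0,0,0,0,0,0]' 15;  python3 -c "
from h import *
go(573.7,-196.0,75,90.3)"
```

```text
time_s: 3.8
tcp_pos: [483.1, -197.3, 75.4]
orientation: [0.706, 0.708, 0.001, -0.0]
force: [-0.9, 3.9, 8.4]
gripper_width: 0.237
shift [0.0011 0.0906 0.0004] rot [ 0.001  -0.002  -0.0026] len 91 deg 0.2 from [ 483.1 -197.3   75.4] grip 0.237 t 3.8
```

```bash
python3 -m handwheel '[1,0,0.02,0,0,0,0,1,0.0,0.04,0,0,0,0,1,0,0.06,0,0,0,0,1,0,0.08,0,0,0,0,1,0,0.088,0,0,0,0]'; python3 -m handwheel '[1,0,0.003,0,0,0,0,1,0.0,0.003,0,0,0,0]'; python3 -m handwheel '[1,0,0.001,0,0,0,0,1,0.0,0.002,0,0,0,0]'
```

```text
time_s: 4.3
tcp_pos: [572.3, -196.8, 75.4]
orientation: [0.706, 0.709, 0.001, -0.0]
force: [-3.7, 5.8, 8.3]
gripper_width: 0.241
time_s: 4.5
tcp_pos: [572.9, -196.8, 75.2]
orientation: [0.706, 0.709, -0.0, -0.002]
force: [-8.0, 6.3, 9.9]
gripper_width: 0.237
time_s: 4.7
tcp_pos: [573.3, -196.8, 75.1]
orientation: [0.706, 0.708, -0.002, -0.004]
force: [-17.8, 4.9, 12.3]
gripper_width: 0.238
```

```bash
python3 -m handwheel '[-0.1,0,-0.002,0,0,0,0,-0.1,0,-0.002,0,0,0,0,-0.1,0,-0.002,0,0,0,0,-0.1,0,-0.002,-0.05,0,0,0,-0.1,0,-0.002,-0.1,0,0,0]'; python3 -c "
from h import *
go(430,-197,220,90.3)
"
```

```text
time_s: 5.2
tcp_pos: [573.7, -198.1, 174.6]
orientation: [0.706, 0.708, -0.0, -0.001]
force: [-0.3, -0.1, 0.7]
gripper_width: 0.549
shift [ 0.0016 -0.1438 -0.045 ] rot [-0.0024 -0.0014 -0.0022] len 151 deg 0.2 from [ 573.7 -198.1  174.6] grip 0.549 t 5.2
```

```bash
python3 -m handwheel '[-0.1,0.0015,-0.144,-0.045,0,0,0,-0.1,0.0015,-0.144,-0.045,0,0,0,-0.1,0.0015,-0.144,-0.045,0,0,0,-0.1,0.0015,-0.144,-0.045,0,0,0,-0.1,0.0015,-0.144,-0.045,0,0,0]'; python3 -c "
from h import *
wpic('w4')
go(470,187,150,75.8)"
```

```text
time_s: 5.7
tcp_pos: [430.0, -197.5, 220.0]
orientation: [0.706, 0.708, 0.0, 0.001]
force: [0.3, 0.5, -0.7]
gripper_width: 0.548
shift [0.3845 0.0404 0.0692] rot [0.0012 0.0005 0.2506] len 393 deg 14.4 from [ 430.6 -197.5  219.4] grip 0.551 t 5.75
```

View pics/w4.png

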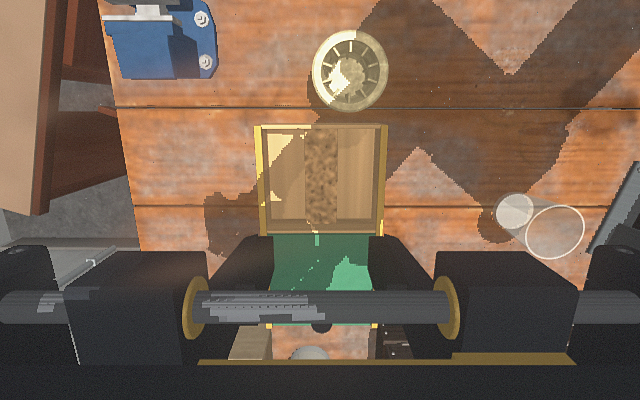

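Run:
```python
from h import *
p,C=load('w4')
cv2.imwrite('pics/w4z.png',cv2.resize(p[115:245,245:395],None,fx=4.5,fy=4.5,interpolation=cv2.INTER_NEAREST)[:,:,::-1])
```

```text
(no output)
```

View pics/w4z.png

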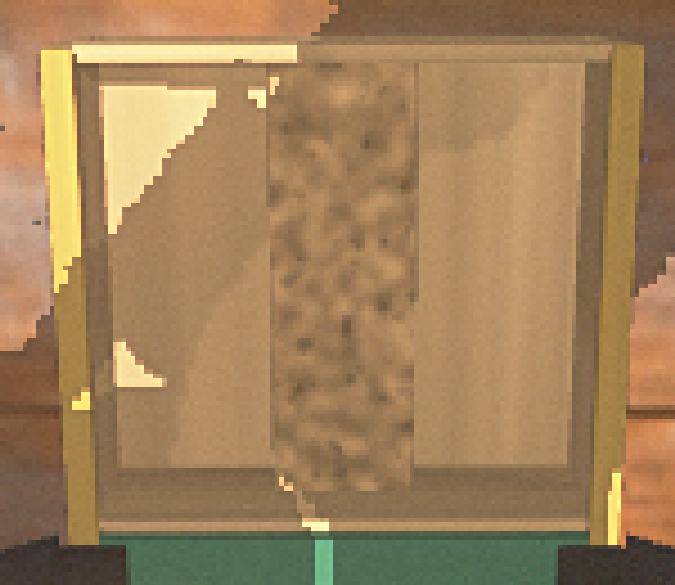

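Run:
```python
from h import *
p,C=load('w4')
f=lambda x,y:(245+x/4.5-.5,115+y/4.5-.5)
print('bed left/right near front',ray(C,[f(268,130),f(418,130)],24))
print('bed near back',ray(C,[f(272,470),f(413,470)],24))
print('ends',ray(C,[f(340,63),f(340,490)],24))
print('front wall inner',ray(C,[f(340,63)],43),'rear',ray(C,[f(340,522)],43))
print('rails inner',ray(C,[f(73,60),f(613,60)],55),ray(C,[f(97,500),f(590,500)],55))
```

```text
bed left/right near front [[ 392.98121131 -214.41146191   24.        ]
 [ 392.92899378 -180.24510688   24.        ]]
bed near back [[ 475.13779956 -214.52141442   24.        ]
 [ 475.07875845 -180.11600851   24.        ]]
ends [[ 378.0397703  -198.02599495   24.        ]
 [ 480.30808969 -197.92281602   24.        ]]
front wall inner [[ 376.91277793 -197.98398787   43.        ]] rear [[ 481.05674977 -197.87891659   43.        ]]
rails inner [[ 375.68652645 -252.18118085   55.        ]
 [ 375.52284795 -142.53180606   55.        ]] [[ 471.07592908 -251.79146224   55.        ]
 [ 470.88624518 -142.39401739   55.        ]]
```

```bash
python3 -m handwheel '[-0.5,0.3845,0.04,0.06,0,0,0.25,-0.5,0.3845,0.04,0.06,0,0,0.25,-0.5,0.3845,0.04,0.06,0,0,0.25,-0.5,0.3845,0.04,0.06,0,0,0.25,-0.5,0.3845,0.04,0.06,0,0,0.25]'; python3 -c "
from h import *
go(470,187,150,75.8)"
```

```text
time_s: 6.25
tcp_pos: [455.5, 46.2, 180.7]
orientation: [0.789, 0.615, -0.0, -0.0]
force: [0.7, -0.0, -0.5]
gripper_width: 0.75
shift [ 0.1401 -0.0202  0.0307] rot [-0.0003 -0.0001  0.0016] len 145 deg 0.1 from [455.5  46.2 180.7] grip 0.75 t 6.25
```

```bash
python3 -m handwheel '[-0.5,0.137,-0.03,0.03,0,0,0,-0.5,0.137,-0.03,0.03,0,0,0,-0.5,0.137,-0.03,0.03,0,0,0,-0.5,0.137,-0.03,0.03,0,0,0,-0.5,0.137,-0.03,0.03,0,0,0]'; python3 -c "
from h import *
wpic('w5')
go(460,190,100,75.8)"
```

```text
time_s: 6.75
tcp_pos: [459.2, 185.1, 150.6]
orientation: [0.788, 0.616, -0.001, -0.0]
force: [-0.3, -1.4, 0.4]
gripper_width: 0.751
shift [ 0.0059 -0.0007  0.051 ] rot [-0.0006  0.0005  0.0021] len 51 deg 0.1 from [459.3 184.2 151. ] grip 0.753 t 6.8
```

View pics/w5.png

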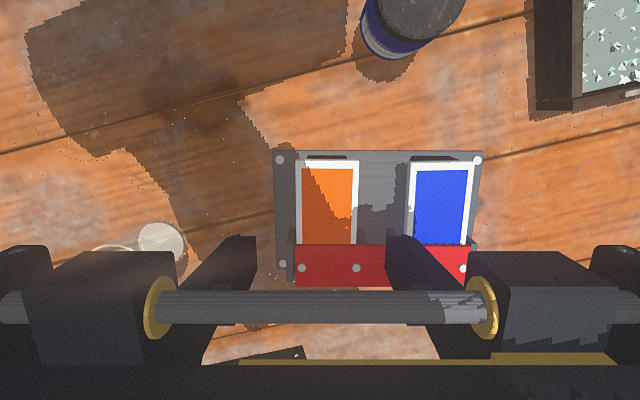

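Run:
```python
from h import *
p,C=load('w5')
cv2.imwrite('pics/w5z.png',cv2.resize(p[140:295,260:410],None,fx=3.85,fy=3.85,interpolation=cv2.INTER_NEAREST)[:,:,::-1])
m=mask(p,(3,120,60),(17,255,255),(297,166,356,243)); print(m.sum()//255,rect(m,C,40))
```

```text
3681 (array([463.8, 189.2]), array([39.4, 61.8]), 75.1)
```

View pics/w5z.png

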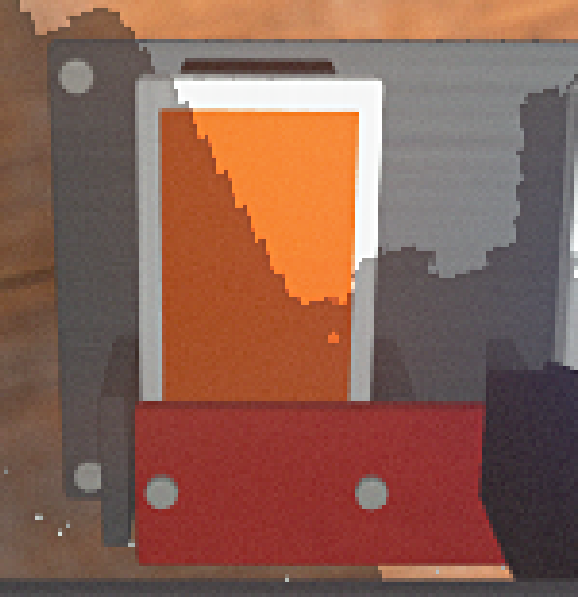

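Run:
```python
from h import *
p,C=load('w5')
f=lambda x,y:(260+x/3.85-.5,140+y/3.85-.5)
# plaque corners at z=40
P=ray(C,[f(137,80),f(382,80),f(141,400),f(371,400)],40)[:,:2]; print(P.round(1))
L=P[2]-P[0];Rr=P[3]-P[1]; print('yaw L,R',np.degrees(np.arctan2(L[1],L[0])),np.degrees(np.arctan2(Rr[1],Rr[0])),'width',np.linalg.norm(P[1]-P[0]))
u=(L+Rr)/np.linalg.norm(L+Rr); fm=(P[0]+P[1])/2; c=fm+45*u
print('u',u,'yaw',np.degrees(np.arctan2(u[1],u[0])),'front',fm,'centre',c)
print('lip front mid approx; lip left corner',ray(C,[f(135,404)],49))
print('inlay centreline', (ray(C,[f(160,112),f(359,112)],40).mean(0)),(ray(C,[f(163,398),f(350,398)],40).mean(0)))
g=c-12*u; print(g); go(g[0],g[1],38,np.degrees(np.arctan2(u[1],u[0]))+90)
```

```text
[[421.8 174.5]
 [433.6 221.7]
 [488.6 157.2]
 [500.5 205. ]]
yaw L,R -14.576052278346983 -14.041198831602166 width 48.674583430895424
u [ 0.96897851 -0.247145  ] yaw -14.30863182683252 front [427.7251628  198.11922363] centre [471.32919571 186.99769882]
lip front mid approx; lip left corner [[485.39778839 157.4369244   49.        ]]
inlay centreline [433.97723786 196.59686747  40.        ] [494.10090486 181.29534939  40.        ]
[459.7014536  189.96343877]
shift [ 0.0058 -0.0009  0.113 ] rot [-0.0006  0.0005  0.004 ] len 113 deg 0.2 from [459.3 184.2 151. ] grip 0.753 t 6.8
```

```bash
python3 -m handwheel '[-0.5,0.006,-0.001,0.04,0,0,0.004,-0.5,0.006,-0.001,0.06,0,0,0.004,-0.5,0.006,-0.001,0.06,0,0,0.004,-0.5,0.006,-0.001,0.06,0,0,0.004]'; python3 -c "
from h import *
go(459.7,190,37,75.7)
wpic('w6')"
```

```text
time_s: 7.2
tcp_pos: [460.0, 189.2, 92.2]
orientation: [0.79, 0.613, 0.0, 0.0]
force: [0.8, 0.3, 0.1]
gripper_width: 0.751
shift [ 0.0007 -0.0005  0.0552] rot [ 0.0004 -0.0001 -0.0027] len 55 deg 0.2 from [460.  189.2  92.2] grip 0.751 t 7.2
```

View pics/w6.png

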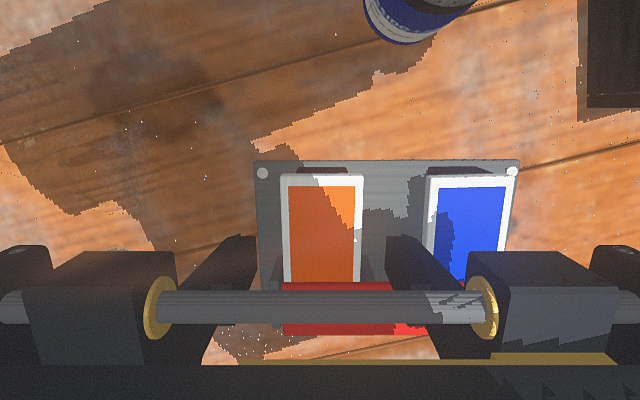

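```bash
python3 -m handwheel '[-0.5,0.001,0,0.03,0,0,-0.001,-0.5,0.001,0,0.054,0,0,-0.001,-0.5,0.001,0,0.054,0,0,-0.001,-0.5,0.001,0,0.054,0,0,-0.001]';python3 -m handwheel '[1,0,0,0,0,0,0,1,0,0,0,0,0,0,1,0,0,0,0,0,0]' 15; python3 -c "
from h import *
go(459.7,190,37,75.7)"
```

```text
time_s: 7.65
tcp_pos: [460.2, 190.9, 38.9]
orientation: [0.79, 0.613, 0.001, 0.0]
force: [0.3, 0.1, -0.0]
gripper_width: 0.748
time_s: 7.95
tcp_pos: [460.0, 191.0, 38.8]
orientation: [0.79, 0.614, 0.001, 0.001]
force: [-0.9, -0.9, 8.0]
gripper_width: 0.567
shift [-0.001  -0.0001  0.0018] rot [ 0.0019 -0.0007 -0.0002] len 2 deg 0.1 from [460.  191.   38.8] grip 0.567 t 7.95
```

```bash
python3 -m handwheel '[1,0,0,-0.0005,0,0,0,1,0,0,-0.0005,0,0,0]' 20; python3 -m handwheel '[1,0,-0.004,-0.0005,0,0,0,1,0,-0.01,-0.0005,0,0,0,1,0,-0.02,-0.0005,0,0,0]'
```

```text
time_s: 8.15
tcp_pos: [459.9, 191.0, 38.8]
orientation: [0.79, 0.614, 0.001, 0.0]
force: [-0.7, -0.1, 6.5]
gripper_width: 0.562
time_s: 8.45
tcp_pos: [440.2, 196.0, 38.8]
orientation: [0.79, 0.613, 0.001, 0.0]
force: [1.6, -0.2, 2.3]
gripper_width: 0.566
```

```bash
python3 -m handwheel '[1,0,-0.01,0,0,0,0,1,0,-0.02,0,0,0,0,1,0,-0.028,0,0,0,0,1,0,-0.028,0,0,0,0]'; python3 -c "
from h import *
wpic('w7')
wpic('s7','scene')
p=np.load('pics/s7.npz')['p']; cv2.imwrite('pics/s7z.png',cv2.resize(p[120:220,190:350],None,fx=4,fy=4)[:,:,::-1])"
```

```text
time_s: 8.85
tcp_pos: [411.1, 203.2, 38.6]
orientation: [0.789, 0.614, -0.001, -0.001]
force: [-3.4, 1.5, 6.0]
gripper_width: 0.562
```

View pics/w7.png

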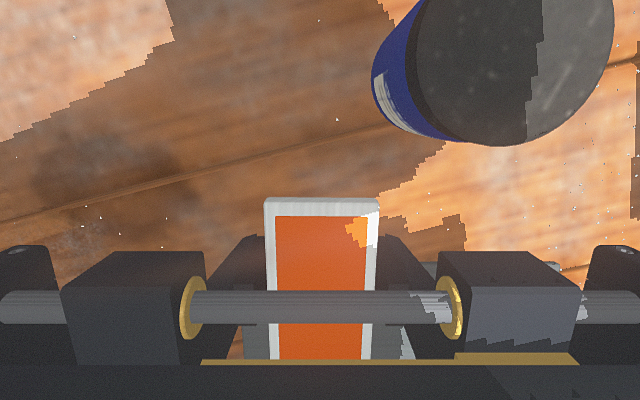

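View pics/s7z.png

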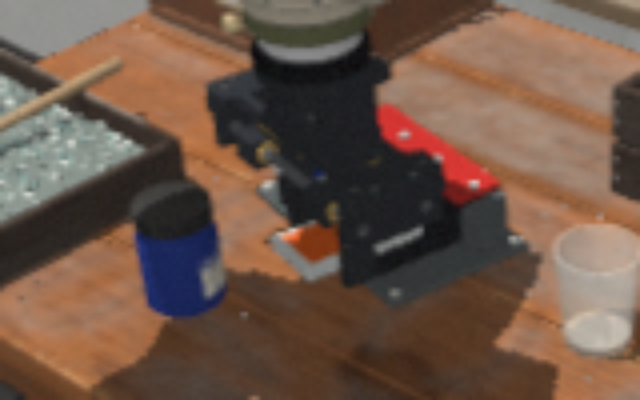

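```bash
python3 -m handwheel '[1,0,0,-0.005,0,0,0,1,0,0,-0.03,0,0,0,1,0,0,-0.07,0,0,0,1,0,0,-0.11,0,0,0,1,0,0,-0.14,0,0,0]' 30; python3 -c "
from h import *
wpic('w8')
go(429,-197,178,90.1)"
```

```text
time_s: 9.45
tcp_pos: [413.0, 202.7, 180.8]
orientation: [0.79, 0.613, 0.0, 0.0]
force: [0.4, -0.2, -1.8]
gripper_width: 0.565
shift [-0.3842  0.1128  0.0061] rot [ 0.0074 -0.0024 -0.2515] len 400 deg 14.4 from [414.6 203.1 184.5] grip 0.558 t 9.5
```

View pics/w8.png

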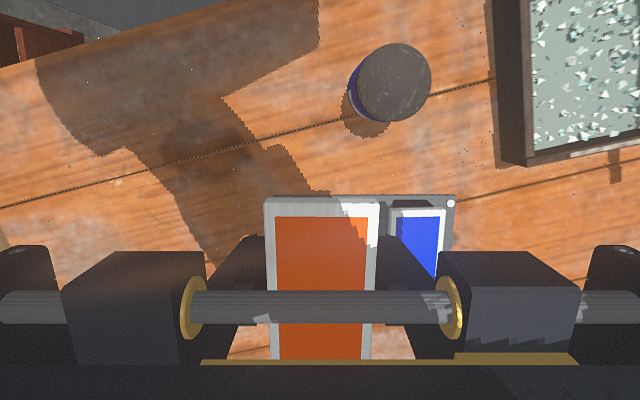

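Run:
```python
from h import *
for n in ['w7','w8']:
    p,_=load(n)
    cv2.imwrite(f'pics/{n}z.png',cv2.resize(p[185:295,245:400],None,fx=5,fy=5,interpolation=cv2.INTER_NEAREST)[:,:,::-1])
```

```text
(no output)
```

View pics/w8z.png

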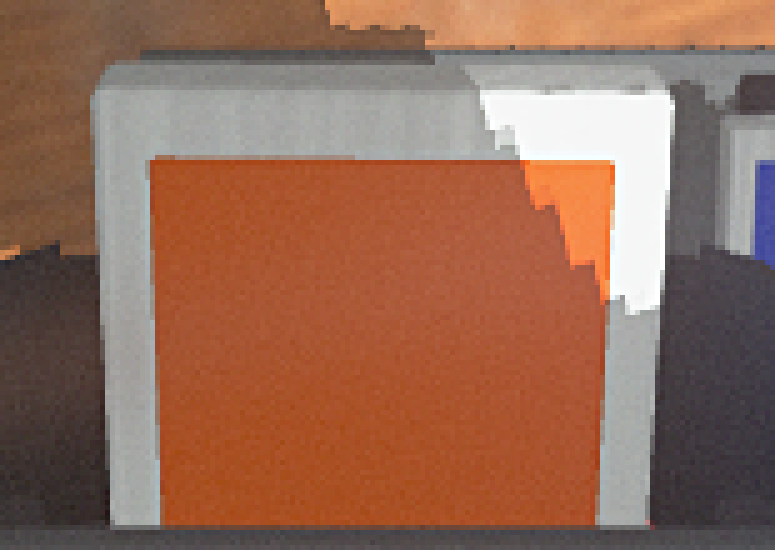

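```bash
python3 - <<'E'
from h import *
f=lambda x,y:(245+x/5-.5,185+y/5-.5)
# tool frame: pose with identity -> rays in tool coords, plane z=-1.4
C=cam('wrist',(np.zeros(3),np.array([0,0,0,1.])))
r=lambda x,y,z:ray(C,[f(x,y)],z)[0].round(1)
for zt in (-1.4,1.4): print(zt,'front corners',r(95,90,zt),r(674,90,zt),'inlay front',r(150,160,zt),r(614,160,zt),'sides at row 520',r(111,520,zt),r(651,520,zt),'inlay',r(162,522,zt),r(596,522,zt))
print('bottom front',r(100,62,8.6),r(660,62,8.6))
E
python3 -m handwheel '[1,-0.384,0.112,0,0,0,-0.251,1,-0.384,0.112,0,0,0,-0.251,1,-0.384,0.112,0,0,0,-0.251,1,-0.384,0.112,0,0,0,-0.251,1,-0.384,0.112,0,0,0,-0.251]';python3 -c "
from h import *
go(429,-197,178,90.1)"
```

```text
-1.4 front corners [-23.7 -33.5  -1.4] [ 24.7 -33.4  -1.4] inlay front [-19.4 -27.3  -1.4] [ 20.  -27.3  -1.4] sides at row 520 [-24.3   7.3  -1.4] [24.7  7.4 -1.4] inlay [-19.7   7.5  -1.4] [19.7  7.6 -1.4]
1.4 front corners [-24.2 -32.6   1.4] [ 25.3 -32.6   1.4] inlay front [-19.8 -26.3   1.4] [ 20.4 -26.3   1.4] sides at row 520 [-24.9   9.1   1.4] [25.3  9.1  1.4] inlay [-20.2   9.3   1.4] [20.2  9.3  1.4]
bottom front [-25.  -33.1   8.6] [ 25.3 -33.1   8.6]
time_s: 10.0
tcp_pos: [420.8, -35.7, 178.2]
orientation: [0.707, 0.708, -0.0, -0.0]
force: [1.6, -0.4, -1.6]
gripper_width: 0.564
shift [-0.1613  0.008   0.0002] rot [-0.001  -0.0004 -0.0005] len 162 deg 0.1 from [420.8 -35.7 178.2] grip 0.564 t 10.0
```

```bash
python3 -m handwheel '[1,-0.16,-0.003,0.03,0,0,0,1,-0.16,-0.003,0.03,0,0,0,1,-0.16,-0.003,0.03,0,0,0,1,-0.16,-0.003,0.03,0,0,0,1,-0.16,-0.003,0.03,0,0,0]'; python3 -m handwheel '[1,0,0,0,0,0,0,1,0,0,0,0,0,0]';python3 -c "
from h import *
go(417.5,-197.3,70,90.1);wpic('w9')"
```

```text
time_s: 10.5
tcp_pos: [418.1, -195.1, 147.7]
orientation: [0.708, 0.706, -0.0, -0.001]
force: [0.4, 1.2, -1.8]
gripper_width: 0.565
time_s: 10.7
tcp_pos: [418.6, -192.3, 148.8]
orientation: [0.706, 0.708, 0.0, -0.0]
force: [-0.5, -0.1, -2.1]
gripper_width: 0.561
shift [-0.0051 -0.0011  0.0788] rot [-0.0002 -0.0004  0.0012] len 79 deg 0.1 from [ 418.6 -192.3  148.8] grip 0.561 t 10.7
```

View pics/w9.png

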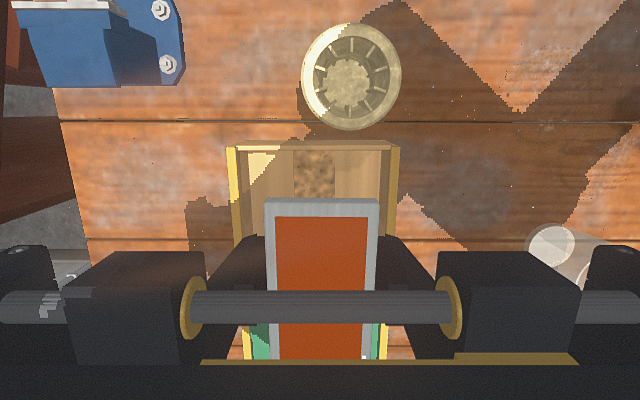

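```bash
python3 -m handwheel '[1,-0.005,-0.001,0.02,0,0,0,1,-0.005,-0.001,0.04,0,0,0,1,-0.005,-0.001,0.059,0,0,0,1,-0.005,-0.001,0.059,0,0,0,1,-0.005,-0.001,0.059,0,0,0]'; for i in 1 2; do python3 -m handwheel '[1,0,0,0,0,0,0]'|grep tcp_pos; done;python3 -c "
from h import *
go(417.5,-197.3,36,90.1);wpic('w10')"
```

```text
time_s: 11.25
tcp_pos: [417.9, -198.2, 90.2]
orientation: [0.706, 0.708, 0.0, 0.0]
force: [-0.3, -0.5, -1.5]
gripper_width: 0.564
tcp_pos: [418.1, -198.7, 90.7]
tcp_pos: [418.0, -198.8, 90.6]
shift [ 0.0016 -0.0005  0.0546] rot [ 0.0014  0.0012 -0.0001] len 55 deg 0.1 from [ 418.  -198.8   90.6] grip 0.562 t 11.45
```

View pics/w10.png

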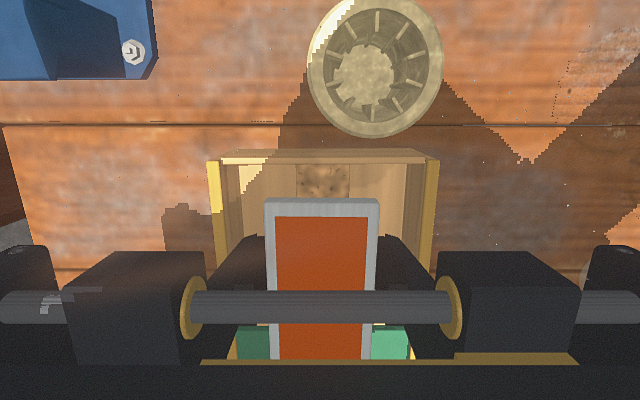

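```bash
python3 - <<'E'
from h import *
p,C=load('w10')
print(ray(C,[(295.5,185),(349,185)],24).round(1), 'front wall',ray(C,[(322,163)],43).round(1),'rails',ray(C,[(219.5,165),(426.5,165)],55).round(1))
E
python3 -m handwheel '[1,0.0015,-0.0005,0.02,0,0,0,1,0.0015,-0.0005,0.04,0,0,0,1,0.0015,-0.0005,0.05,0,0,0,1,0.0015,-0.0005,0.053,0,0,0,1,0.0015,-0.0005,0.053,0,0,0]'; python3 -c "
from h import *
go(417.5,-197.3,33,90.1);wpic('w11')"
```

```text
[[ 393.5 -214.6   24. ]
 [ 393.4 -180.6   24. ]] front wall [[ 376.1 -197.9   43. ]] rails [[ 375.2 -251.7   55. ]
 [ 375.1 -143.2   55. ]]
time_s: 12.0
tcp_pos: [417.2, -197.4, 36.8]
orientation: [0.707, 0.708, -0.0, 0.0]
force: [0.3, 0.4, -1.6]
gripper_width: 0.565
shift [0.0001 0.0003 0.0038] rot [ 0.0001  0.0001 -0.0006] len 4 deg 0.0 from [ 417.2 -197.4   36.8] grip 0.565 t 12.0
```

View pics/w11.png

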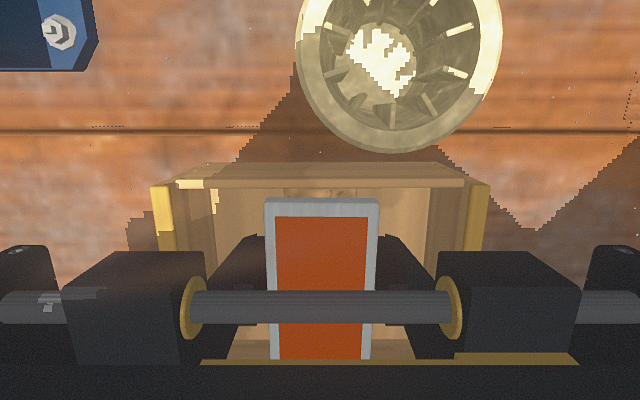

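```bash
python3 -m handwheel '[1,0,0,0.001,0,0,0,1,0,0,0.002,0,0,0]'|grep -E 'tcp|force'; python3 -m handwheel '[1,0,0,0.001,0,0,0,1,0,0,0.001,0,0,0]'|grep -E 'tcp|force';python3 -m handwheel '[1,0,0,0.001,0,0,0,1,0,0,0.001,0,0,0]'|grep -E 'tcp|force'
```

```text
tcp_pos: [417.3, -197.5, 35.1]
force: [-0.2, 0.0, -2.5]
tcp_pos: [417.1, -197.3, 33.7]
force: [0.4, 1.3, -1.7]
tcp_pos: [417.1, -197.4, 32.8]
force: [-0.9, -0.9, 1.0]
```

```bash
python3 -m handwheel '[1,0,0,0.0005,0,0,0,1,0,0,0.0005,0,0,0]'|grep -E 'tcp|force'
```

```text
tcp_pos: [417.2, -197.3, 32.7]
force: [-2.3, 0.9, 8.9]
```

```bash
python3 -m handwheel '[0,0,0,0,0,0,0,-0.2,0,0,0,0,0,0,-0.35,0,0,0,0,0,0,-0.35,0,0,0,0,0,0]'; python3 -c "
from h import *
wpic('w12')"
```

```text
time_s: 13.25
tcp_pos: [417.1, -197.3, 32.1]
orientation: [0.707, 0.708, 0.0, 0.0]
force: [0.8, -0.1, -0.7]
gripper_width: 0.676
```

View pics/w12.png

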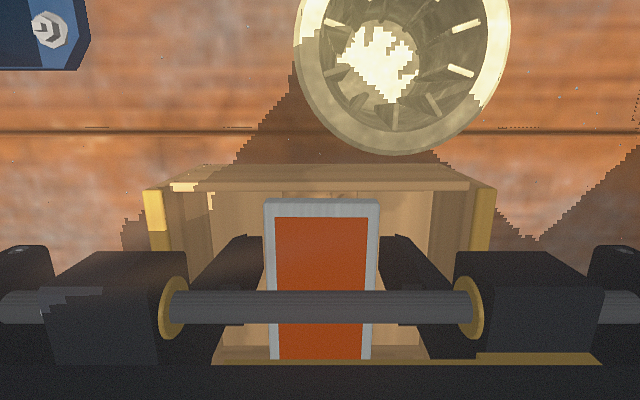

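```bash
python3 -m handwheel '[-0.35,0,0,-0.01,0,0,0,-0.35,0,0,-0.03,0,0,0,-0.35,0,0,-0.07,0,0,0,-0.35,0,0,-0.12,0,0,0,-0.35,0,0,-0.17,0,0,0]'; python3 -c "
from h import *
wpic('w13')
p,C=load('w13')
m=mask(p,(3,120,60),(17,255,255),(250,120,390,245)); print(rect(m,C,34))
go(570,-197.3,160,90.1)"
```

```text
time_s: 13.8
tcp_pos: [416.6, -196.9, 204.6]
orientation: [0.707, 0.708, -0.0, -0.0]
force: [0.7, -0.4, -1.1]
gripper_width: 0.674
(array([ 429.4, -197.1]), array([39.9, 76.4]), 89.6)
shift [0.0014 0.1507 0.0536] rot [ 0.0098  0.0083 -0.0001] len 160 deg 0.7 from [ 418.8 -198.5  212.1] grip 0.677 t 13.85
```

View pics/w13.png

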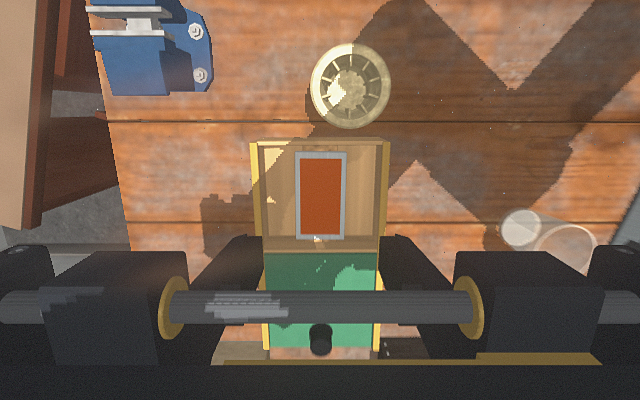

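```bash
python3 -m handwheel '[-0.1,0,0.155,0.07,0,0,0,-0.1,0,0.155,0.07,0,0,0,-0.1,0,0.155,0.07,0,0,0,-0.1,0,0.155,0.07,0,0,0,-0.1,0,0.155,0.07,0,0,0]';python3 -m handwheel '[-0.1,0,0,0,0,0,0]' >/dev/null; python3 -c "
from h import *
go(573,-196.8,75,90.1);wpic('w14')"
```

```text
time_s: 14.35
tcp_pos: [573.2, -196.5, 130.5]
orientation: [0.706, 0.708, -0.0, -0.001]
force: [-1.1, 0.7, -1.7]
gripper_width: 0.55
shift [0.0001 0.0015 0.0574] rot [-0.0006 -0.0001 -0.0002] len 57 deg 0.0 from [ 571.5 -196.9  132.4] grip 0.55 t 14.45
```

View pics/w14.png

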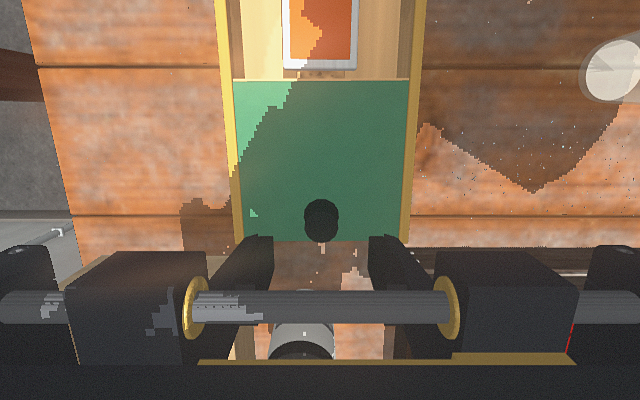

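```bash
python3 -m handwheel '[-0.1,0,0.001,0.03,0,0,0,-0.1,0,0.001,0.056,0,0,0,-0.1,0,0.001,0.056,0,0,0,-0.1,0,0.001,0.056,0,0,0]'; python3 -m handwheel '[1,0,0,0,0,0,0,1,0,0,0,0,0,0,1,0,0,0,0,0,0,1,0,0,0,0,0,0]' 15
```

```text
time_s: 14.9
tcp_pos: [572.8, -197.5, 77.6]
orientation: [0.707, 0.707, 0.0, 0.0]
force: [-0.4, 0.0, 0.3]
gripper_width: 0.552
time_s: 15.3
tcp_pos: [573.2, -196.7, 76.7]
orientation: [0.707, 0.708, 0.0, 0.0]
force: [-1.6, -0.4, 5.3]
gripper_width: 0.237
```

```bash
python3 -m handwheel '[1,0,-0.02,0,0,0,0,1,0,-0.045,0,0,0,0,1,0,-0.07,0,0,0,0,1,0,-0.095,0,0,0,0,1,0,-0.104,0,0,0,0]'; python3 -m handwheel '[1,0,-0.003,0,0,0,0,1,0,-0.003,0,0,0,0]'|grep -E 'tcp|force'; python3 -m handwheel '[1,0,-0.002,0,0,0,0,1,0,-0.002,0,0,0,0]'|grep -E 'tcp|force';python3 -m handwheel '[1,0,-0.001,0,0,0,0,1,0,-0.001,0,0,0,0]'|grep -E 'tcp|force'
```

```text
time_s: 15.8
tcp_pos: [468.1, -197.4, 76.8]
orientation: [0.707, 0.707, 0.0, 0.001]
force: [1.7, 1.8, 1.4]
gripper_width: 0.235
tcp_pos: [466.5, -197.4, 76.7]
force: [-1.5, 1.8, 8.8]
tcp_pos: [465.2, -197.4, 76.7]
force: [0.3, 2.2, 7.8]
tcp_pos: [464.4, -197.4, 76.7]
force: [0.5, 1.0, 7.9]
```

```bash
for i in 1; do python3 -m handwheel '[1,0,-0.001,0,0,0,0,1,0,-0.001,0,0,0,0]'|grep -E 'tcp|force';python3 -m handwheel '[1,0,-0.001,0,0,0,0,1,0,-0.001,0,0,0,0]'|grep -E 'tcp|force';done
```

```text
tcp_pos: [464.1, -197.4, 76.7]
force: [5.1, 2.6, 5.5]
tcp_pos: [464.0, -197.5, 76.8]
force: [11.4, 3.6, 3.5]
```

```bash
python3 -m handwheel '[-0.1,0,0,0,0,0,0,-0.1,0,0,0,0,0,0,-0.1,0,0,0,0,0,0,-0.1,0,0,-0.02,0,0,0,-0.1,0,0,-0.06,0,0,0]'; python3 -m handwheel '[-0.1,0,-0.04,-0.05,0,0,0,-0.1,0,-0.04,-0.1,0,0,0,-0.1,0,-0.04,-0.1,0,0,0,-0.1,0,-0.04,-0.1,0,0,0]'; python3 -c "
from h import *
wpic('w15');wpic('s15','scene');wpic('d15','side')
p,C=load('w15')
m=mask(p,(55,50,20),(95,255,255),(225,70,415,260)); print(rect(m,C,50))"
```

```text
time_s: 17.3
tcp_pos: [460.0, -196.6, 134.7]
orientation: [0.707, 0.707, -0.001, -0.003]
force: [0.2, -0.3, 0.5]
gripper_width: 0.552
time_s: 17.7
tcp_pos: [421.3, -197.7, 237.9]
orientation: [0.707, 0.707, 0.0, 0.002]
force: [0.5, -0.1, -1.1]
gripper_width: 0.553
(array([ 428.3, -197.3]), array([107.9, 110.6]), 0.1)
```

View pics/w15.png

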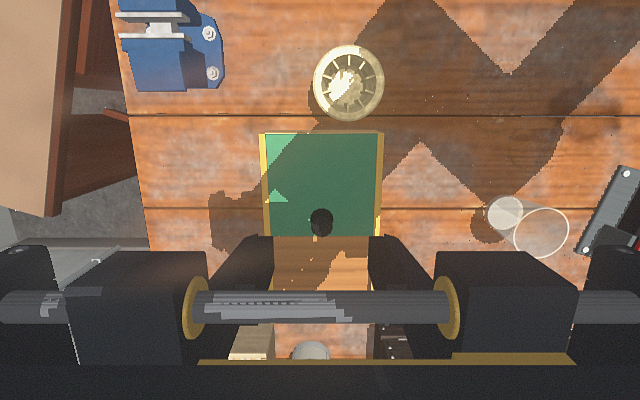

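View pics/s15.png

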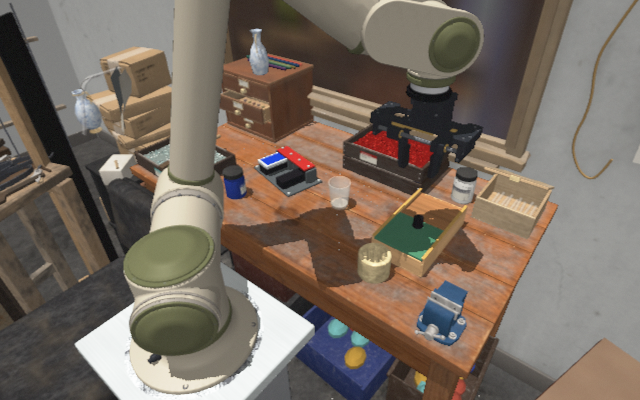

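View pics/d15.png

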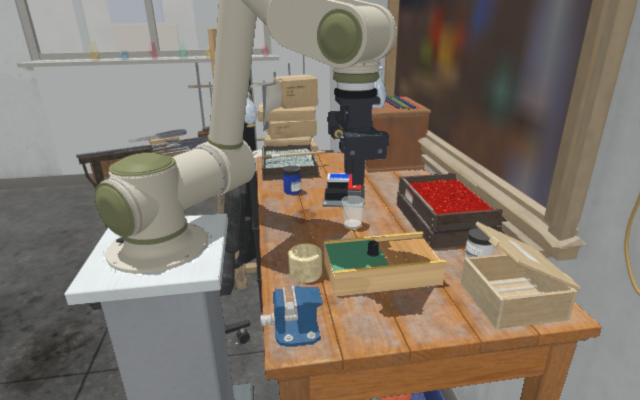

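Run:
```python
from h import *
C=cam('scene')
for n in ('scene0','s15'):
    p=np.load(f'pics/{n}.npz')['p']; m=mask(p,(105,120,80),(130,255,255),(250,145,330,205)); print(rect(m,C,40))
a=np.load('pics/scene0.npz')['p'].astype(int);b=np.load('pics/s15.npz')['p'].astype(int)
for nm,(x0,y0,x1,y1) in dict(jar=(222,165,248,200),tumbler=(327,176,353,210),mould=(356,242,393,281)).items():
    g=lambda i:np.float32(i[y0:y1,x0:x1].mean(2)); print(nm,cv2.phaseCorrelate(g(a),g(b)))
p,Cw=load('w15'); print(ray(Cw,[(322,222)],74)); print(bot.get_obs()['force'])
bot.close_job()
```

```text
(array([487. , 275.7]), array([36.5, 61.2]), 77.3)
(array([487. , 275.7]), array([36.5, 61.2]), 77.3)
jar ((0.48587245231072806, -0.14293405710135687), 1.020622437873495)
tumbler ((0.5061247444424328, -0.30440308657159676), 0.9497464074764723)
mould ((0.02085008764642282, 0.3589808742441214), 0.8276735219359398)
[[ 458.25018615 -196.43133968   74.        ]]
[-0.81179363 -0.22942993  0.52443223]
the job is handed in; nothing more can be done
```

The amber sample is in the case under the shut cover, and I handed the job in at about 18 s of the 69 s allowed. I drew the cover open to its stop and slid the sample about 50 mm forward from under the lip. I then set it down on the cork bed, stopping when the wrist force showed contact, and pushed the cover shut by its knob and let go.

Last checks:
- **Sample:** seen from above before the cover was closed, it lay at (429.4, -197.1) mm with its length along the case. The bed's centre measured (429.1, -197.3).
- **Cover:** it met its closed stop after 109 mm of travel. In the last view its front edge is at the case's front wall, and the arm was clear with no force on it.
- **Blue sample:** its outline in the scene camera is exactly the same before and after.
- **Jar, tumbler and mould:** they appear to be where they were, within half a pixel.
- **One disagreement:** a quick single-pixel estimate of the knob's position after closing gave x = 458 mm, against 464 mm when I released it. I put this down to picking the pixel roughly, because the cover's outline puts it at about 462 mm, but I didn't measure it again.

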